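Brighten the mirror light along its curved touch strip

ROBOT

A 7-joint arm with a two-finger parallel gripper is mounted at the origin on the work surface. World frame = base frame: x ahead of the robot, y to its left, z up, the work surface at z = 0. Lengths are in m, angles in rad, forces in N, time in s.
With the tool pointing down it reaches from about 0.4 to 0.875 m from the base axis. Payload 19.3 kg.
Tool frame: the origin (TCP) lies at the very end of the fingers, on their centre line; the grasp point (between the pads) lies bot.tcp_to_grasp behind it (bot.tcp_to_grasp is the distance from the TCP to the grasp point, in m); z points along the fingers, y is the direction in which the jaws open and shut (so a half turn about z gives the same grasp; the last joint's range is limited). The gripper opens to 85 mm and grips with 20 to 120 N. Pads are 22 mm wide; open, the fingers measure 114 mm over their backs; the gripper's body (76 mm by 85 mm) begins 54 mm behind the grasp point. The pads swing forward as they close: fully open they stand 13 mm farther back than shut.
Start: joints at [-1.229, 0.521, -0.036, 1.599, 0.021, 1.021, -0.113], TCP at [0.25, 0.573, 0.231] pointing down, gripper open.
Joint ranges: [-2.91, 2.91], [-0.3, 2.13], [-1.5, 1.42], [0.17, 2.43], [-1.26, 4.41], [0.16, 1.93], [-2.52, 2.52]. Speed limits (rad/s): [1.89, 1.89, 2.39, 2.39, 3.01, 3.01, 3.01].

INTERFACE

Orientations are given as [roll, pitch, yaw] about the fixed x, y, z axes, in that order (R = Rz(yaw) Ry(pitch) Rx(roll)).
In Python, from workcell import bot gives the robot as it stands.
- The arm moves only by the tool servo_tool, never from a script. Its argument "targets" is a list of rows, each a list of 2 entries, a list of its own where there are three numbers: the shift along the tool's x, y, z in units of 0.05 m (1.0 is 0.05 m), then the turn about the tool's z in units of 5 degrees (1.0 is 5 degrees). A call has 1 to 12 rows; each row shifts and turns the commanded pose from where the row before left it, along the tool's axes as they then stand; what a row does not reach is not made up. A row lasts 1/8 s, in which the tool goes at most 62.5 mm and 10.7 degrees, less where a joint would pass 70% of its speed; a pose out of reach is approached as far as the arm can. A call with a number of a shift or a turn outside -1 to 1 is refused whole. A call with a gripper value outside its range is refused whole. "gripper" is the opening, from -1 (shut) to 1 (fully open), so that 0 is half open, set as the call begins (left out, the last holds). The fingers move at their own pace and stop on an object; "newtons" is the grip in N (left out, the last holds). Time passes only in rows, so rows that do not move let the fingers close. It gives the time, the measured TCP pose, the force and the opening at its end, in the units of the state.
- bot.observe(): the state, without advancing time (a new reading comes with each control period).
- bot.grab_frame(name): name is "side" or "top" or "wrist"; returns the picture (400x640x3 uint8, blue, green, red); there is no depth.
- bot.get_calibration(name): a dict with "fx", "fy", "cx", "cy" (pixels), "k1" (the pictures are not rectified: a ray, as slopes to the right and down, at radius r is drawn at 1 + k1 r^2 times it, then the intrinsics apply), "pose" (4x4, takes a point from camera to world coordinates). Camera axes: x right, y up, looking along -z (the intrinsics and any distortion apply to the point x, -y, -z); pixel columns grow to the right and rows downward; lengths in m; the calibration is good to about 2 mm. A picture is of the moment at which its call begins: read the wrist's pose just before it. get_calibration takes no time and is no camera call; for the wrist camera it gives the pose at the moment of the call.
- bot.job_done(): hands the job in, once; it reports no verdict.
The state is a dict: "clock": time; "qpos": joint angles; "qd": joint speeds; "joint_efforts": joint torques, N m; "position": TCP position; "tool_rot": TCP orientation; "force": force on the tool from outside, world axes, zero at the start; "moment": the same for the moment, N m; "grip_width": finger opening in m.
Only numpy, scipy, OpenCV 4.12 (cv2) and the standard library are available. Lean on these libraries where they do the work, as an engineer would, in place of code of your own. Each camera call takes 0.05 s, during which the arm holds its last target.

TASK

Turn the mirror light up: with the fingertips stroke lightly along the raised, curved touch strip on the round tray, from its narrowest step to its widest, over all six steps in turn, never pushing the cushioned strip down as far as its stop. Finish with the fingertips still resting on the widest step alone, off the step before it, pressing it down a little to keep the setting: the program ends while holding there. Pick nothing up and leave everything else where it stands.

Things in the scene. Friction and masses are not known exactly. Their poses are not given: they have to be found in the camera images.
- tray: Dark wooden disc, 250 mm across, 18 mm thick, fixed flat, turned any way; origin: centre of its underside. Loose things stand on it. It carries the strip: six aluminium steps in a row, tops level, 36 mm above the vanity (18 mm above the disc). Its centre line is an arc of radius 100 mm about the disc centre, from -52 deg (narrow end) to +52 deg (wide end) about the disc's x axis (anticlockwise from above).
- strip (a joint): How far the whole cushioned strip is pressed down (it sinks straight down, all steps together): 0 m at rest, 0.010 m at its stop. It starts to sink at about 0.6 N and takes 0.6 N more per mm (about 3 N at 4 mm, 6 N at 9 mm); it springs back.
- step0: Step 1 of 6 of the strip, 7 mm wide across and 28 mm long along the arc (the narrow end); origin at the middle of its top face, x pointing outward from the disc's centre, y along the strip towards the wide end, z up. The neighbouring steps join it without a gap, tops flush.
- step1: Step 2 of 6 of the strip, 11 mm wide across and 28 mm long along the arc; origin at the middle of its top face, x pointing outward from the disc's centre, y along the strip towards the wide end, z up. The neighbouring steps join it without a gap, tops flush.
- step2: Step 3 of 6 of the strip, 15 mm wide across and 28 mm long along the arc; origin at the middle of its top face, x pointing outward from the disc's centre, y along the strip towards the wide end, z up. The neighbouring steps join it without a gap, tops flush.
- step3: Step 4 of 6 of the strip, 19 mm wide across and 28 mm long along the arc; origin at the middle of its top face, x pointing outward from the disc's centre, y along the strip towards the wide end, z up. The neighbouring steps join it without a gap, tops flush.
- step4: Step 5 of 6 of the strip, 23 mm wide across and 28 mm long along the arc; origin at the middle of its top face, x pointing outward from the disc's centre, y along the strip towards the wide end, z up. The neighbouring steps join it without a gap, tops flush.
- step5: Step 6 of 6 of the strip, 30 mm wide across and 42 mm long along the arc (the wide end); origin at the middle of its top face, x pointing outward from the disc's centre, y along the strip towards the wide end, z up. The neighbouring steps join it without a gap, tops flush.
- polish: Small glass nail polish bottle with black cap, 28 mm across, 62 mm tall, standing loose on the disc; origin at its underside. Leave alone.
- clip: Rose gold metal hair clip, 62 x 14 x 12 mm, lying loose on the disc; origin at its underside. Leave alone.
- sharpener: Steel cube pencil sharpener, 24 mm, loose on the disc; origin at its underside. Leave alone.
- cup: Grey ceramic cup with makeup pencils, 74 mm across, 85 mm tall (pencils to 145 mm), on the vanity; origin at its underside. Leave alone.
- jar: Cream jar, 60 mm across, 50 mm tall, on the vanity; origin at its underside. Leave alone.
- brush: Flat makeup brush with a wooden handle, 170 mm long, lying on the vanity beside the disc; origin at its underside. Leave alone.

How it is judged:
By the outcome, as a careful person would: the job done as asked, in the order asked, and still so for the second after the job is handed in, while the arm keeps its last pose, push and grip.
It also fails if it takes over 38 s, if anything falls off the work surface, if the arm or the gripper's body presses on something with over 40 N, if the wrist force passes 120 N, or if a joint passes its speed limit or range.

## Working session

There is one attempt and no reset: what is moved stays moved. The work goes in short steps, Python scripts to look and compute and a tool call to move; the robot and the scene stay as the last step left them, time stands still between calls to the robot, and variables do not carry over. Pictures are saved under pics/ and viewed, and the job is handed in when it is done.

Besides the shell and the picture viewer there is one more tool, called after "Emit:" as name([rows], argument=value, ...), one row to a line, values as JSON. servo_tool: Moves the arm, as the interface text tells. Its arguments: {"type":"object","properties":{"targets":{"type":"array","items":{"type":"array"}},"gripper":{"type":"number"},"newtons":{"type":"number"}},"required":["targets"]}

```bash
mkdir -p pics; cat > h.py <<'E'
import numpy as np, cv2
from workcell import bot
def ray(name,uv,cal=None):
    c=cal or bot.get_calibration(name)
    uv=np.atleast_2d(np.float64(uv))
    K=np.array([[c['fx'],0,c['cx']],[0,c['fy'],c['cy']],[0,0,1.]])
    p=cv2.undistortPoints(uv.reshape(-1,1,2),K,np.array([c['k1'],0,0,0.])).reshape(-1,2)
    d=np.c_[p[:,0],-p[:,1],-np.ones(len(p))]
    T=np.array(c['pose']); return T[:3,3],d@T[:3,:3].T
def onplane(name,uv,z,cal=None):
    o,d=ray(name,uv,cal); t=(z-o[2])/d[:,2]; return o+d*t[:,None]
E
python3 - <<'E'
from h import *
print(bot.observe())
for n in ['top','side','wrist']:
    c=bot.get_calibration(n); print(n,{k:np.round(v,4).tolist() for k,v in c.items()})
    cv2.imwrite(f'pics/{n}0.png',bot.grab_frame(n))
E
```

```text
{'clock': 0.0, 'qpos': array([-1.2291906 ,  0.52200723, -0.03634668,  1.600001  ,  0.02119842,
        1.02111842, -0.11280842]), 'qd': array([ 1.44650969e-04,  6.78788384e-04,  3.78425575e-04,  1.88424117e-04,
       -8.47887188e-05, -2.11321586e-04,  1.14575817e-03]), 'joint_efforts': array([ 1.80299146e-03, -9.27112269e+01,  1.98093005e+00, -3.69923294e+01,
        1.79031532e-02,  8.34442209e-03,  6.70272311e-05]), 'position': array([0.25005203, 0.57242517, 0.23073226]), 'tool_rot': array([-3.14044584e+00,  7.19796961e-05,  2.72978433e+00]), 'force': array([ 0.32452098, -0.09288915,  0.48686465]), 'moment': array([0.00263404, 0.03991148, 0.02013432]), 'grip_width': 0.0853759381758514}
top {'fx': 467.2262, 'fy': 467.2262, 'cx': 321.5873, 'cy': 199.5647, 'k1': -0.1305, 'pose': [[-0.0218, 0.9846, -0.1737, 0.3131], [-0.9997, -0.0203, 0.0102, 0.0046], [0.0065, 0.1739, 0.9847, 1.2991], [0.0, 0.0, 0.0, 1.0]]}
side {'fx': 390.6303, 'fy': 390.6303, 'cx': 325.38, 'cy': 195.3028, 'k1': -0.0854, 'pose': [[0.9931, 0.0806, -0.0846, 0.4777], [-0.1161, 0.7612, -0.6381, -0.5819], [0.0129, 0.6435, 0.7653, 0.7624], [0.0, 0.0, 0.0, 1.0]]}
wrist {'fx': 352.8732, 'fy': 352.8732, 'cx': 321.2788, 'cy': 194.7394, 'k1': -0.0607, 'pose': [[0.4004, -0.8732, -0.2777, 0.1777], [0.9163, 0.3815, 0.1217, 0.6038], [-0.0003, -0.3032, 0.9529, 0.3749], [0.0, 0.0, 0.0, 1.0]]}
```

View pics/top0.png

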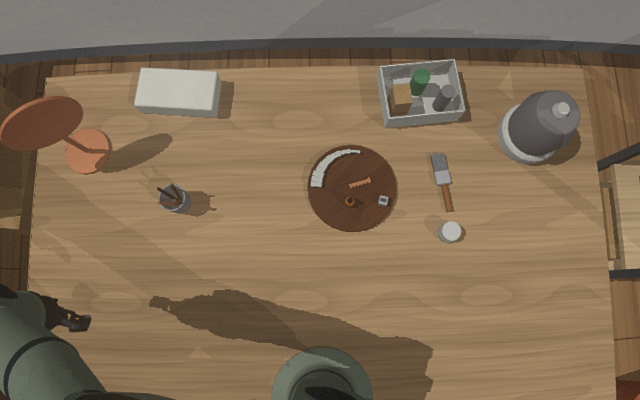

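View pics/side0.png

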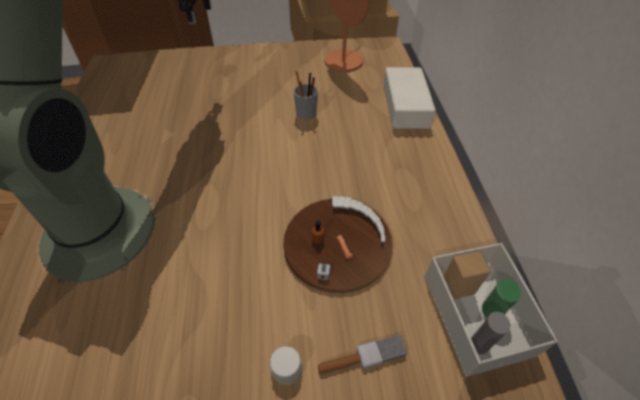

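View pics/wrist0.png

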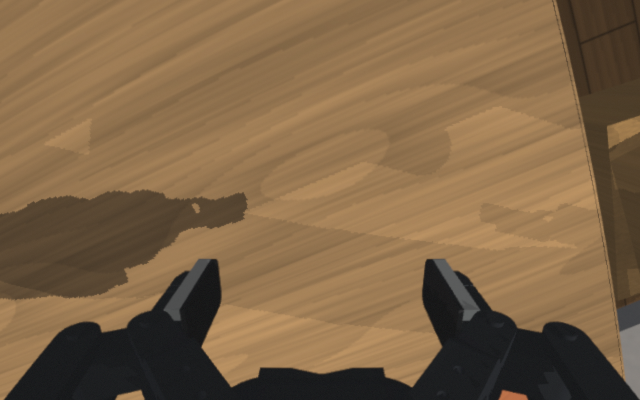

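The top view shows the disc centred near (352,188), with the strip running from its narrow end at about (360,152) to its wide end at about (317,185). The nail polish, clip and sharpener sit inside the arc.

```bash
python3 - <<'E'
from h import *
for n,roi in [('top',(295,135,410,240)),('side',(270,185,405,300))]:
    im=cv2.imread(f'pics/{n}0.png'); hsv=cv2.cvtColor(im,cv2.COLOR_BGR2HSV)
    x0,y0,x1,y1=roi
    m=np.zeros(im.shape[:2],np.uint8); m[y0:y1,x0:x1]=255
    w=((hsv[...,1]<60)&(hsv[...,2]>125)&(m>0)).astype(np.uint8)
    k,l,s,_=cv2.connectedComponentsWithStats(w); i=1+np.argmax(s[1:,4]); w=(l==i)
    v,u=np.nonzero(w); P=onplane(n,np.c_[u,v],0.036)[:,:2]
    d=((hsv[...,2]<105)&(hsv[...,1]>90)&(m>0)).astype(np.uint8)|w.astype(np.uint8)
    d=cv2.morphologyEx(d,cv2.MORPH_OPEN,np.ones((3,3)))
    cs,_=cv2.findContours(d,cv2.RETR_EXTERNAL,cv2.CHAIN_APPROX_NONE); c=max(cs,key=cv2.contourArea)
    h=cv2.convexHull(c)[:,0]
    vis=im.copy(); cv2.polylines(vis,[h],True,(0,255,0),1); vis[w]=(0,0,255)
    cv2.imwrite(f'pics/{n}_m.png',cv2.resize(vis[y0-15:y1+15,x0-15:x1+15],None,fx=4,fy=4,interpolation=0))
    D=onplane(n,h,0.018)[:,:2].astype(np.float32)
    (cx,cy),r=cv2.minEnclosingCircle(D)
    A=np.c_[2*D,np.ones(len(D))]; s_=np.linalg.lstsq(A,(D**2).sum(1),rcond=None)[0]
    C=s_[:2]; R=np.sqrt(s_[2]+C@C)
    q=P-C; a=np.degrees(np.arctan2(q[:,1],q[:,0])); rr=np.hypot(*q.T)
    print(n,'C',C,R,(cx,cy),r,'ang',a.min(),a.max(),'mid',(a.min()+a.max())/2)
    for t in np.arange(np.floor(a.min()),a.max(),8):
        k=(a>=t)&(a<t+8); 
        if k.any(): print(round(t),k.sum(),rr[k].min().round(4),rr[k].max().round(4),rr[k].mean().round(4))
E
```

```text
top C [ 0.57176252 -0.09451298] 0.12460968779505445 (0.5723562240600586, -0.09514813870191574) 0.12675902247428894 ang -12.56703311510124 88.56107315844542 mid 37.99702002167209
-13 14 0.0985 0.1055 0.102
-5 10 0.1007 0.1038 0.1022
3 20 0.0981 0.1078 0.103
11 20 0.097 0.1072 0.1021
19 26 0.0952 0.1101 0.1027
27 29 0.094 0.1101 0.1024
35 33 0.0928 0.1115 0.1025
43 37 0.0924 0.1123 0.1027
51 44 0.0909 0.1142 0.1029
59 45 0.0883 0.1158 0.1022
67 54 0.0872 0.1172 0.1029
75 56 0.0874 0.1169 0.1031
83 36 0.087 0.1149 0.1005
side C [ 0.57211892 -0.10205793] 0.12830826585459276 (0.5727511644363403, -0.09947902709245682) 0.1349264532327652 ang -9.866130808342328 90.65986145761498 mid 40.39686532463632
-10 22 0.0956 0.1036 0.0997
-2 18 0.0963 0.1046 0.1002
6 26 0.0953 0.1074 0.1012
14 28 0.0965 0.1084 0.1023
22 37 0.0953 0.1111 0.1034
30 37 0.0953 0.1136 0.1036
38 45 0.0943 0.1152 0.1051
46 44 0.0939 0.1163 0.1053
54 52 0.0933 0.1184 0.1065
62 57 0.0904 0.1219 0.1067
70 63 0.0908 0.1223 0.1072
78 68 0.0904 0.1218 0.1067
86 35 0.0905 0.1217 0.1065
```

View pics/top_m.png

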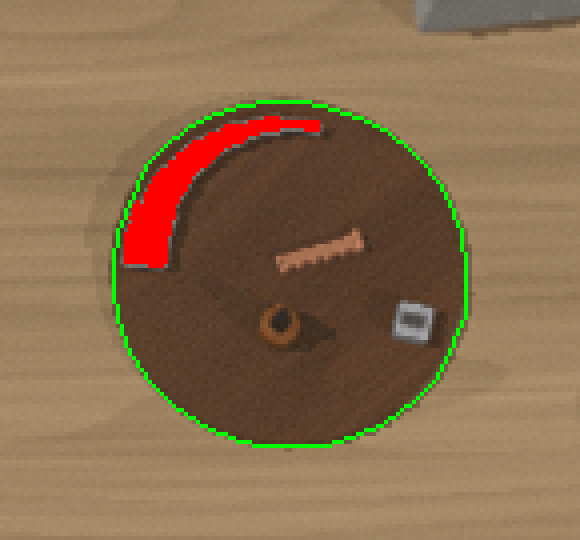

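View pics/side_m.png

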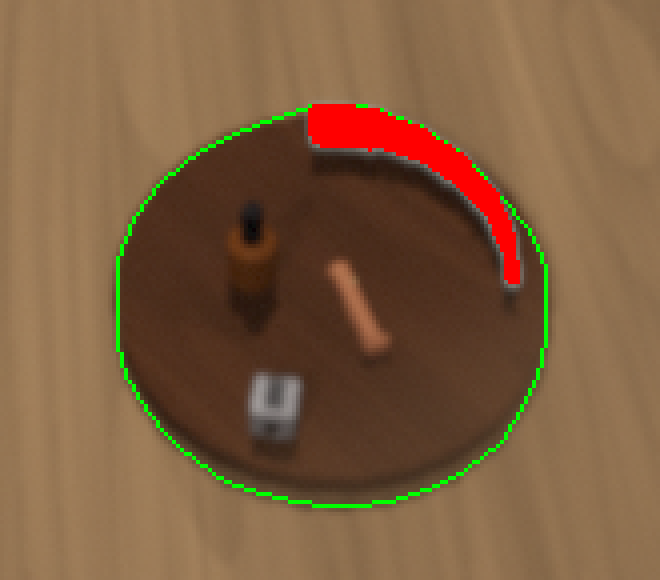

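Emit:
servo_tool([
  [[-0.3,-0.2,0],0],
  [[-0.6,-0.43,0],0],
  [[-0.8,-0.6,0],0],
  [[-0.8,-0.6,0],0],
  [[-0.8,-0.6,0],0],
  [[-0.8,-0.6,0],0],
  [[-0.8,-0.6,0],0],
  [[-0.8,-0.6,0],0],
  [[-0.8,-0.6,0],0],
  [[-0.8,-0.6,0],0],
  [[-0.8,-0.6,0],0],
  [[-0.8,-0.6,0],0],
], gripper=-1)

```text
clock: 1.65
position: [0.5255, 0.0882, 0.2314]
tool_rot: [-3.142, 0.0, 2.729]
force: [0.1, 1.0, -0.5]
grip_width: -0.0004
```

Emit:
servo_tool([
  [[-0.8,-0.6,0],0],
  [[-0.8,-0.6,0],0],
  [[-0.8,-0.5,0],0],
  [[-0.5,-0.3,0],0],
  [[0,0,0.2],1],
  [[0,0,0.2],1],
  [[0,0,0.2],1],
  [[0,0,0.2],1],
  [[0,0,0.2],1],
  [[0,0,0.2],1],
  [[0,0,0],1],
  [[0,0,0],1],
])

```text
clock: 3.15
position: [0.6174, -0.06, 0.1712]
tool_rot: [-3.141, -0.0, 2.028]
force: [1.3, -0.2, 0.4]
grip_width: -0.0
```

Emit:
servo_tool([
  [[0,0,0],1],
  [[0,0,0],1],
  [[0,0,0],1],
  [[0,0,0],1],
  [[0,0,0],1],
  [[0,0,0],1],
  [[0,0,0],1],
  [[0,0,0],1],
  [[0,0,0],1],
  [[0,0,0],1],
  [[0,0,0],1],
  [[0,0,0],1],
])

```text
clock: 4.65
position: [0.6175, -0.0599, 0.1714]
tool_rot: [-3.141, 0.0, 0.98]
force: [0.4, 0.7, -0.1]
grip_width: 0.0002
```

Emit:
servo_tool([
  [[0,0,0],1],
  [[0,0,0],1],
  [[0,0,0],0],
  [[0,0,0],0],
])

```text
clock: 5.15
position: [0.6178, -0.0593, 0.1713]
tool_rot: [-3.141, 0.0, 0.811]
force: [0.6, -0.2, -0.0]
grip_width: 0.0
```

```bash
python3 - <<'E'
from h import *
import pickle
o=bot.observe(); c=bot.get_calibration('wrist'); im=bot.grab_frame('wrist')
print(o['clock'],o['position'],np.degrees(o['tool_rot']),o['force'],o['qpos'].round(2))
cv2.imwrite('pics/w1.png',im); pickle.dump(c,open('w1.pkl','wb'))
E
```

```text
5.15 [ 0.61781682 -0.05930372  0.17133146] [-1.79993861e+02  4.13058596e-03  4.64907472e+01] [ 0.6475959  -0.15836068 -0.03877386] [-0.41  0.67  0.64  1.69 -0.48  0.94 -0.34]
```

View pics/w1.png

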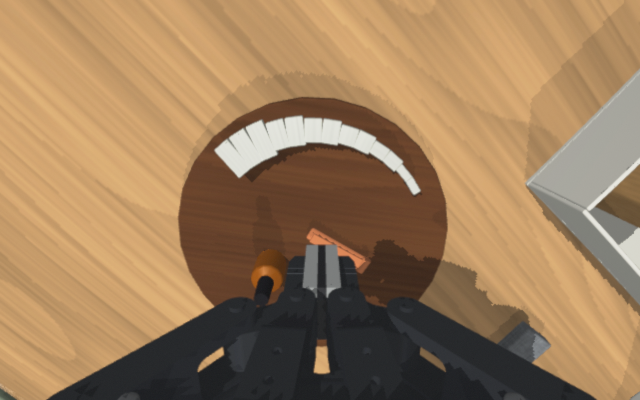

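The strip is clear in this wrist view, with its wide end at about (228,160) and its narrow end at about (417,192). I'll fit it at z = 36 mm.

```bash
cat > fit.py <<'E'
from h import *
from scipy.optimize import least_squares
def fit(P):
    P=P[:,:2]
    # angle-binned midline, then R=0.1 circle
    C=np.array([.572,-.096])
    for it in range(5):
        q=P-C; a=np.degrees(np.arctan2(q[:,1],q[:,0])); rr=np.hypot(*q.T)
        M=[]
        for t in np.arange(np.percentile(a,1)+2,np.percentile(a,99)-5,4):
            k=(a>=t)&(a<t+4)
            if k.sum()>3:
                rm=(np.percentile(rr[k],2)+np.percentile(rr[k],98))/2; th=np.radians(t+2); M.append(C+rm*np.array([np.cos(th),np.sin(th)]))
        M=np.array(M)
        C=least_squares(lambda c:np.hypot(*(M-c).T)-.1,C).x
    q=M-C
    R=least_squares(lambda c:np.hypot(*(M-c[:2]).T)-c[2],np.r_[C,.1]).x
    q=P-C;a=np.degrees(np.arctan2(q[:,1],q[:,0]))
    return C,R,np.percentile(a,[.3,99.8])
E
python3 - <<'E'
from fit import *
import pickle
for f,n,roi,cal in [('w1','wrist',(205,105,430,205),pickle.load(open('w1.pkl','rb'))),('top0','top',(295,135,366,195),None),('side0','side',(320,185,405,246),None)]:
    im=cv2.imread(f'pics/{f}.png'); hsv=cv2.cvtColor(im,cv2.COLOR_BGR2HSV)
    x0,y0,x1,y1=roi; m=np.zeros(im.shape[:2],bool); m[y0:y1,x0:x1]=1
    w=((hsv[...,1]<70)&(hsv[...,2]>140)&m).astype(np.uint8)
    k,l,s,_=cv2.connectedComponentsWithStats(w); w=l==1+np.argmax(s[1:,4])
    v,u=np.nonzero(w); C,R,e=fit(onplane(n,np.c_[u,v],.036,cal))
    print(f,w.sum(),'C',C.round(4),'free',R.round(4),'ends',e.round(1),'mid',e.mean().round(1))
    vis=im.copy(); vis[w]=(0,0,255); cv2.imwrite(f'pics/{f}_f.png',cv2.resize(vis[y0-10:y1+10,x0-10:x1+10],None,fx=3,fy=3,interpolation=0))
E
```

```text
w1 5356 C [ 0.5707 -0.0951] free [ 0.5704 -0.0954  0.1004] ends [-13.8  90.1] mid 38.2
top0 398 C [ 0.5741 -0.0932] free [ 0.5733 -0.0938  0.1009] ends [-13.1  90. ] mid 38.5
side0 484 C [ 0.5723 -0.0945] free [ 0.5706 -0.0958  0.102 ] ends [-13.4  89.6] mid 38.1
```

View pics/w1_f.png

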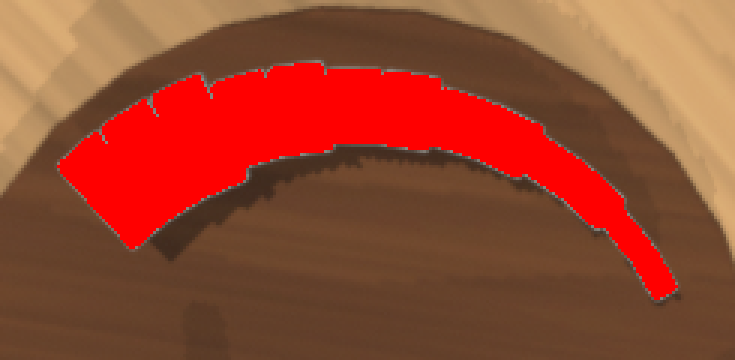

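Emit:
servo_tool([
  [[-0.02,0.5,0],0],
  [[-0.02,0.5,0],0],
  [[0,0.49,0],0],
  [[0,0,0],1],
  [[0,0,0],1],
  [[0,0,0],1],
  [[0,0,0],1],
  [[0,0,0],1],
  [[0,0,0],1],
  [[0,0,0.2],1],
  [[0,0,0.4],1],
  [[0,0,0.4],1],
])

```text
clock: 6.7
position: [0.6706, -0.1118, 0.1208]
tool_rot: [-3.141, -0.0, 0.023]
force: [0.8, -0.3, 0.3]
grip_width: 0.0001
```

Emit:
servo_tool([
  [[0,0,0.4],1],
  [[0,0,0.4],1],
  [[0,0,0.3],0.3],
  [[0,0,0.1],0],
  [[0,0,0],0],
  [[0,0,0],0],
])

```text
clock: 7.45
position: [0.6711, -0.1118, 0.0621]
tool_rot: [-3.141, -0.001, -0.175]
force: [0.5, -0.8, 0.2]
grip_width: 0.0001
```

```bash
python3 - <<'E'
from h import *
import pickle
o=bot.observe(); c=bot.get_calibration('wrist'); im=bot.grab_frame('wrist')
print(o['clock'],o['position'],np.degrees(o['tool_rot']),o['force'],o['qpos'].round(2))
cv2.imwrite('pics/w2.png',im); pickle.dump(c,open('w2.pkl','wb'))
C=np.array([.572,-.0945]);q=o['position'][:2]-C;print(np.hypot(*q),np.degrees(np.arctan2(q[1],q[0])))
E
```

```text
7.45 [ 0.67105041 -0.11183726  0.0620778 ] [-1.79992757e+02 -5.60764378e-02 -1.00516191e+01] [ 0.51432316 -0.80955226  0.24173999] [-0.36  0.97  0.77  1.58 -0.8   0.93 -1.05]
0.10055627369092977 -9.928174750955472
```

View pics/w2.png

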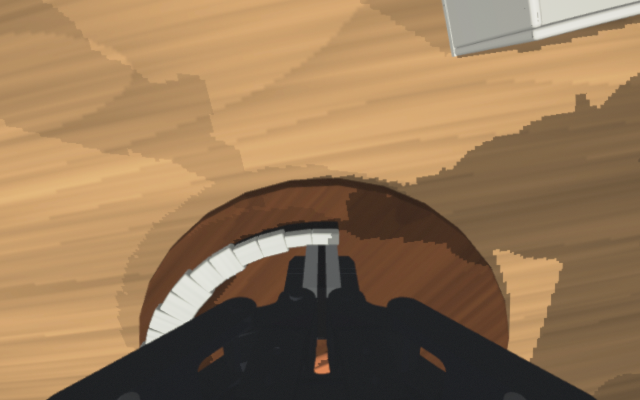

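```bash
python3 - <<'E'
from h import *
import pickle
c=pickle.load(open('w2.pkl','rb')); C=np.array([.572,-.0945])
for p in onplane('wrist',[(338,229),(338,244),(338,237),(338,236),(290,240),(270,240)],.036,c):
    q=p[:2]-C; print(p.round(4),np.hypot(*q).round(4),np.degrees(np.arctan2(q[1],q[0])).round(1))
o=bot.observe();print(o['position'],o['force'])
E
```

```text
[ 0.673 -0.121  0.036] 0.1044 -14.7
[ 0.6645 -0.1196  0.036 ] 0.0958 -15.2
[ 0.6685 -0.1203  0.036 ] 0.0998 -15.0
[ 0.669  -0.1204  0.036 ] 0.1004 -14.9
[ 0.6712 -0.095   0.036 ] 0.0992 -0.3
[ 0.673  -0.0846  0.036 ] 0.1015 5.6
[ 0.67102238 -0.11180397  0.06201829] [ 0.42238256  0.68642922 -0.07672457]
```

Emit:
servo_tool([
  [[0,0,0.2],0],
  [[0,0,0.2],0],
  [[0,0,0.08],0],
  [[0,0,0],0],
  [[0,0,0],0],
])

```text
clock: 8.12
position: [0.6708, -0.1118, 0.0375]
tool_rot: [3.141, -0.0, -0.176]
force: [0.6, 1.1, 0.0]
grip_width: -0.0001
```

Emit:
servo_tool([
  [[0,0,0.03],0],
  [[0,0,0.03],0],
  [[0,0,0.03],0],
  [[0,0,0],0],
  [[0,0,0],0],
  [[0,0,0],0],
])

```text
clock: 8.88
position: [0.6709, -0.1117, 0.0329]
tool_rot: [3.142, -0.0, -0.176]
force: [2.6, -0.6, 3.4]
grip_width: -0.0001
```

```bash
python3 - <<'E'
from h import *
o=bot.observe();print(o['clock'],o['position'],o['force'],o['moment'])
cv2.imwrite('pics/w3.png',bot.grab_frame('wrist'));o=bot.observe();print(o['clock'],o['position'],o['force'])
E
```

```text
8.875 [ 0.67085421 -0.11170121  0.03294518] [ 2.56640285 -0.57267465  3.37059071] [-0.11871922 -0.42177592 -0.00625056]
8.925 [ 0.67085012 -0.11171552  0.03290912] [ 2.09178692 -0.84811904  3.37607814]
```

View pics/w3.png

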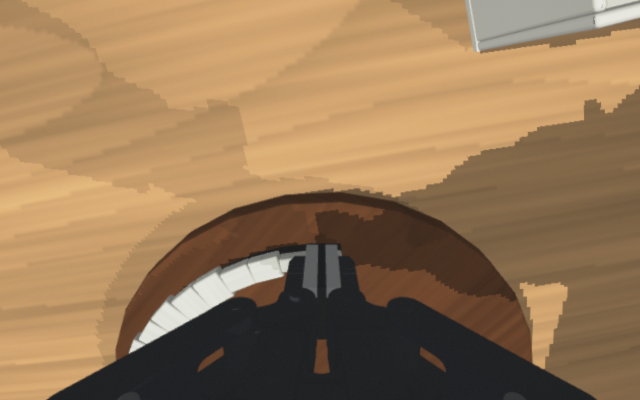

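Emit:
servo_tool([
  [[-0.002,-0.087,-0.01],-0.5],
  [[-0.002,-0.087,0],-0.5],
  [[-0.002,-0.087,0],-0.5],
  [[-0.002,-0.087,0],-0.5],
  [[-0.002,-0.087,0],-0.5],
  [[-0.002,-0.087,0],-0.5],
  [[-0.002,-0.087,0],-0.5],
  [[-0.002,-0.087,0],-0.5],
  [[-0.002,-0.087,0],-0.5],
  [[-0.002,-0.087,0],-0.5],
  [[-0.002,-0.087,0],-0.5],
  [[-0.002,-0.087,0],-0.5],
])

```text
clock: 10.42
position: [0.6662, -0.06, 0.0333]
tool_rot: [3.142, -0.0, 0.35]
force: [-0.4, -1.3, 1.8]
grip_width: -0.0
```

```bash
python3 - <<'E'
from h import *
o=bot.observe();print(o['clock'],o['position'],np.degrees(o['tool_rot']),o['force'],o['qpos'].round(2))
C=np.array([.572,-.0945]);q=o['position'][:2]-C;print(np.hypot(*q),np.degrees(np.arctan2(q[1],q[0])))
E
```

```text
10.425 [ 0.66616319 -0.05998641  0.03332143] [ 1.79997185e+02 -3.33669826e-03  2.00700895e+01] [-0.40393103 -1.34208498  1.76664028] [-0.37  0.94  0.63  1.62 -0.71  0.82 -0.66]
0.10028905820197191 20.12937637252684
```

Tracking the arc well (r = 100.3 mm, 20.1°, about 2–3 N), so I'll continue.

Emit:
servo_tool([
  [[-0.002,-0.087,0.005],-0.5],
  [[-0.002,-0.087,0.005],-0.5],
  [[-0.002,-0.087,0],-0.5],
  [[-0.002,-0.087,0],-0.5],
  [[-0.002,-0.087,0],-0.5],
  [[-0.002,-0.087,0],-0.5],
  [[-0.002,-0.087,0],-0.5],
  [[-0.002,-0.087,0],-0.5],
  [[-0.002,-0.087,0],-0.5],
  [[-0.002,-0.087,0],-0.5],
  [[-0.002,-0.087,0],-0.5],
  [[-0.002,-0.087,0],-0.5],
])

```text
clock: 11.92
position: [0.6365, -0.0177, 0.0328]
tool_rot: [3.142, -0.0, 0.874]
force: [2.6, -1.1, 2.2]
grip_width: 0.0002
```

```bash
python3 - <<'E'
from h import *
o=bot.observe();print(o['clock'],o['position'],np.degrees(o['tool_rot']),o['force'],o['qpos'].round(2))
C=np.array([.572,-.0945]);q=o['position'][:2]-C;print(np.hypot(*q),np.degrees(np.arctan2(q[1],q[0])))
E
```

```text
11.925 [ 0.63645656 -0.01774397  0.03282636] [ 1.79997385e+02 -3.28514899e-03  5.00718661e+01] [ 2.62180371 -1.14766204  2.19607624] [-0.38  0.86  0.49  1.71 -0.58  0.72 -0.28]
0.10023041809747447 49.977842452790284
```

Emit:
servo_tool([
  [[-0.002,-0.087,0],-0.5],
  [[-0.002,-0.087,0],-0.5],
  [[-0.002,-0.087,0],-0.5],
  [[-0.002,-0.087,0],-0.5],
  [[-0.002,-0.087,0],-0.5],
  [[-0.002,-0.087,0],-0.5],
  [[-0.002,-0.087,0],-0.5],
  [[-0.002,-0.087,0],-0.5],
  [[-0.002,-0.087,0],-0.5],
  [[-0.002,-0.087,0],-0.5],
  [[-0.002,-0.087,0],-0.5],
  [[-0.002,-0.087,0],-0.5],
])

```text
clock: 13.42
position: [0.5896, 0.0039, 0.0328]
tool_rot: [-3.142, 0.0, 1.397]
force: [1.9, -1.2, 3.5]
grip_width: 0.0001
```

Emit:
servo_tool([
  [[0,0,0],0],
  [[0,0,0],0],
  [[0,0,0],0],
])

```text
clock: 13.8
position: [0.5895, 0.004, 0.0326]
tool_rot: [-3.141, 0.0, 1.394]
force: [-2.0, 0.6, 2.3]
grip_width: -0.0
```

```bash
python3 - <<'E'
from h import *
C=np.array([.572,-.0945])
for n in ['wrist','top','side']:
    o=bot.observe();q=o['position'][:2]-C
    print(o['clock'],o['position'],np.degrees(o['tool_rot'])[2],o['force'],np.hypot(*q),np.degrees(np.arctan2(q[1],q[0])))
    im=bot.grab_frame(n)
    if n=='top': im=cv2.resize(im[100:250,260:440],None,fx=4,fy=4)
    if n=='side': im=cv2.resize(im[150:310,240:430],None,fx=3.5,fy=3.5)
    cv2.imwrite(f'pics/{n}4.png',im)
E
```

```text
13.8 [0.58954563 0.0039545  0.03262905] 79.89090083407797 [-1.99234754  0.60862105  2.26582553] 0.10000568423252881 79.89536738288984
13.85 [0.58960284 0.00394028 0.03262796] 79.89577758888183 [-2.21047213 -0.13264409  3.10786723] 0.10000174012913896 79.86166798765153
13.9 [0.58968115 0.00391944 0.03266019] 79.8955672906465 [-1.75780141  1.35089632  2.82937048] 0.09999504237345502 79.81539401400939
```

View pics/wrist4.png

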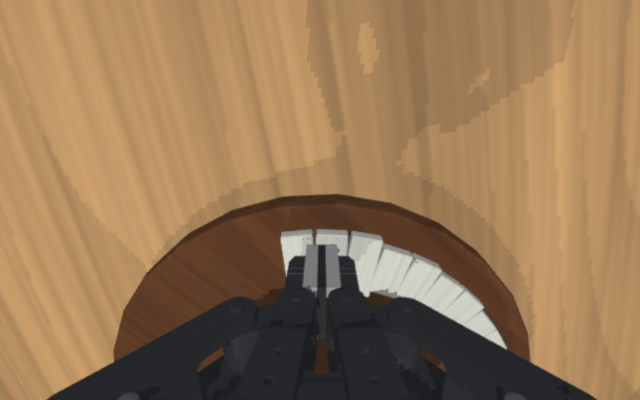

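View pics/side4.png

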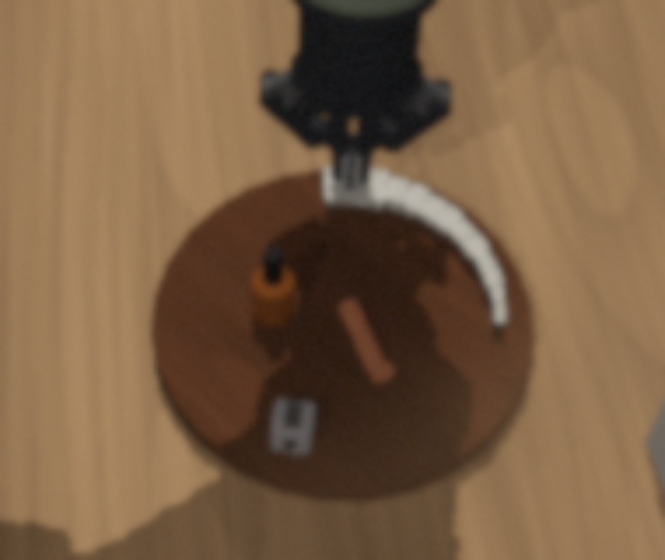

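```bash
python3 - <<'E'
from h import *
print(bot.job_done())
o=bot.observe();print(o['clock'],o['position'],o['force'])
E
```

```text
the job is handed in; nothing more can be done
None
the job is handed in; nothing more can be done
```

I stroked the strip with the shut fingertips from the narrowest step to the widest, in one continuous contact. I handed the job in at about 13.9 s with the fingertips still pressing the widest step.

- **Stroke:** I set down on the narrowest step near its outer end, then followed the arc through 90°. At each check the fingertip centre was within 1 mm of the 100 mm centre line.
- **Pressure:** The upward force read 1.8–3.5 N at the start, between stroke segments and at the end. That means the strip sank about 2–5 mm, well short of its 10 mm stop. It was not recorded within each 1.5 s segment.
- **Final hold:** The fingertips rest at about 80° on the widest step, about 24 mm past its border with the step before. The wrist picture shows the fingers clear of that border by roughly 10 mm. The push is about 2.3–3.1 N.
- **Other things:** In the last side picture the polish, clip and sharpener look unmoved. The cup, jar and brush were outside that crop, but the arm stayed clear of them.
- **Disagreements:**
  - The camera estimates of the disc centre differed by up to about 3 mm, so I used their average.
  - The depth from the fingertip height (about 3 mm) and from the force (up to about 4.6 mm) differed by about 1.5 mm.
  - Sideways force readings wandered by about 2 N.

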